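# Load the slide rack and tip the carrier lid shut

## Robot

A 6-joint arm with a two-finger parallel gripper is mounted at the origin on the work surface. World frame = base frame: x ahead of the robot, y to its left, z up, the work surface at z = 0. Lengths are in m, angles in rad, forces in N, time in s.
With the tool pointing down it reaches from about 0.375 to 0.9 m from the base axis. Payload 3.1 kg.
Tool frame: the origin (TCP) lies where the fingers leave the gripper's body, on its centre line; the fingertips stand 73 mm ahead of it and the grasp point (between the pads) lies 54 mm ahead of it; z points along the fingers, y is the line along which they close (so a half turn about z gives the same grasp; the last joint's range is limited). The gripper opens to 85 mm and grips with 20 to 120 N. Pads are 22 mm wide; open, the fingers measure 114 mm over their backs; the gripper's body (76 mm by 85 mm) begins 54 mm behind the grasp point. The pads swing forward as they close: fully open they stand 13 mm farther back than shut.
Start: joints at [-1.419, 0.527, 1.433, -0, 1.181, -0.178], TCP at [0.202, -0.591, 0.304] pointing down, gripper open.
Joint ranges: [-3.08, 3.08], [-0.75, 2.2], [0.22, 2.44], [-1.43, 4.57], [0, 2.65], [-2.85, 2.85]. Speed limits (rad/s): [2.79, 2.79, 3.14, 3.14, 3.14, 3.14].

## Interface

Orientations are given as a unit quaternion [x, y, z, w].
In Python, from station import manip gives the robot as it stands.
- The arm moves only by the shell command python3 -m crank 'ROWS' [FORCE]. ROWS is JSON, a list of rows, each an object with "dp": the shift along the tool's x, y, z normalised to -1 to 1, where 1 is 50 cm, a list of three; "delta_rot": the turn, a rotation vector about the tool's x, y, z normalised to -1 to 1, where 1 is 2 pi rad, a list of three; "fingers": the opening, from -1 (shut) to 1 (fully open). A call has 1 to 12 rows; each row shifts and turns the commanded pose from where the row before left it, along the tool's axes as they then stand; what a row does not reach is not made up. A row lasts 1/12 s, in which the tool goes at most 41.7 mm and 7.16 degrees, less where a joint would pass 70% of its speed; a pose out of reach is approached as far as the arm can. A call with a number of a shift or a turn outside -1 to 1 is refused whole. A call with a gripper value outside its range is refused whole. The fingers move at their own pace and stop on an object; FORCE is the grip in N (left out, the last holds). Time passes only in rows, so rows that do not move let the fingers close. It gives the time, the measured TCP pose, the force, the opening and the grip force at its end, in the units of the state.
- manip.sense(): the state, without advancing time (a new reading comes with each control period).
- manip.snapshot(name): name is "scene" or "top" or "wrist"; returns (picture, depth): 384x512x3 uint8, red, green, blue; 384x512 float32, m along the optical axis (not along the pixel's ray), 0 where there is no reading.
- manip.camera_model(name): a dict with "fx", "fy", "cx", "cy" (pixels), "origin" and "attitude" of the camera in the world. Camera axes: x right, y up, looking along -z (the intrinsics and any distortion apply to the point x, -y, -z); pixel columns grow to the right and rows downward; lengths in m; the calibration is good to about 2 mm. The wrist camera is an equidistant fisheye: a pixel r from the principal point sees the ray r / f radians off the axis. A picture is of the moment at which its call begins: read the wrist's pose just before it. camera_model takes no time and is no camera call; for the wrist camera it gives the pose at the moment of the call.
- manip.sign_off(): hands the job in; it is judged then, once.
The state is a dict: "t": time; "q": joint angles; "qd": joint speeds; "tau": joint torques, N m; "tcp_pos": TCP position; "tool_rot": TCP orientation; "force": force on the tool from outside, world axes, zero at the start; "ft_torque": the same for the moment, N m; "finger_gap": opening from 0.0 (shut) to 1.0 (fully open); "gripper_force": force on a finger pad.
Only numpy, scipy, OpenCV 4.12 (cv2) and the standard library are available. Lean on these libraries where they do the work, as an engineer would, in place of code of your own. Each camera call takes 0.05 s, during which the arm holds its last target. There are 200 camera calls.

## Task

Set the steel slide rack into the fitted pocket of the open carrier case and press it straight down onto its stiff cushion until the cushion bottoms out, bearing on it firmly with about 20 N but never as much as 35 N. Then push the lid gently from behind until it is past upright and starts to fall, and get the hand away well before the lid is down, so that it swings fully shut under its own weight; do not throw it, press it or ride it down, and leave the other things as they are.

Things in the scene. Friction and masses are not known exactly. Their poses are not given: they have to be found in the camera images.
- case: White plastic carrier case, fixed to the bench: open box 260 (its x) x 150 (its y) x 100 mm high, walls and floor 6 mm. Origin: centre of its underside; z up. The lid is hinged along the +y long rim, the left one seen from the robot. Inside, towards +x, is the rack's pocket; in the other half stands a small jar.
- pocket (a point): Pocket centre, 28 mm above the case's underside, at x +45, y -5 mm in the case frame: the cushion's top while raised (the point does not move with it). Axes as the case. The pocket is 85 (x) x 65 (y) mm clear; its guide walls end 50 mm above the case's underside, with sloped lead-ins that flare about 4 mm outwards up to 58 mm.
- cushion (a joint): Travel of the black rubber-topped plate in the pocket's floor, m: 0 raised (as at the start), 0.012 bottomed out on a rigid stop. It slides down only under more than about 9 N on it (the rack's weight alone, about 2 to 3 N, does not move it) and stays where it is left.
- rack: Steel slide rack, 0.2 to 0.3 kg: body 80 (its x) x 60 (y) x 40 mm high; mid-top a black upright grip plate 16 (x) x 50 (y) mm, from 40 to 78 mm above the underside. Origin: centre of underside, z up. Starts right of the case. Fits the pocket with its x along the case's x, either way round. Home, its top is 6 mm below the case rim; on the raised cushion it stands 6 mm above it and blocks the lid.
- lid (a joint): Lid angle, rad: 0 shut, 1.57 upright, 1.95 leaning fully back on its stop. It starts leaning back at 1.80 to 1.95. The hinge is stiff and damped: 1 to 2 N at the edge moves it slowly; once tipped past upright, to somewhere between about 1.4 and 1.1 depending on the lid's weight, it falls by itself within about 1 to 4 s.
- lid_hinge (a point): Middle of the lid's hinge line, on the case's +y rim, 100 mm above its underside, 75 mm from its centre line. The lid turns about the case's x direction. Axes turn with the lid: x along the hinge, -y from the hinge to the free edge, z out of the lid's outer face (when open, the back, facing away from the case).
- lid_edge (a point): Middle of the lid's free edge, 150 mm from the hinge line. The lid is a plate 260 mm along the hinge, 150 mm from hinge to edge and 6 mm thick, with a 2 mm raised panel on the outside; a 10 mm tab at the edge's middle is ornamental.
- vial: Bystander: small jar 40 mm in diameter, 68 mm tall, standing in the -x half of the case. Origin: centre of its underside.
- reagent: Bystander: amber bottle 64 mm in diameter, 150 mm tall. Origin: centre of its underside.
- beaker: Bystander: beaker 70 mm in diameter, 85 mm tall. Origin: centre of its underside.
- slide_box: Bystander: flat cardboard box 90 x 130 x 35 mm. Origin: centre of its underside.
- dish: Bystander: open glass dish 110 x 85 x 45 mm. Origin: centre of its underside.
- brush: Bystander: a brush lying flat. Origin: on its underside.
- tin: Bystander: steel tin 70 mm in diameter, 60 mm tall. Origin: centre of its underside.
Things that resemble listed ones, but are neither listed nor needed, are in the scene too. What is shaped like the rack but yellow is not meant.

How it is judged:
By the outcome, as a careful person would: the job done as asked, in the order asked, and still so for the second after the job is handed in, with the robot touching nothing.
It also fails if it takes over 72 s, if anything falls off the work surface, if the arm or the gripper's body presses on something with over 40 N, if the wrist force passes 120 N, or if a joint passes its speed limit or range.

## Working session

There is one attempt and no reset: what is moved stays moved. The work goes in short steps, Python scripts to look and compute and a shell command to move; the robot and the scene stay as the last step left them, time stands still between calls to the robot, and variables do not carry over. Pictures are saved under pics/ and viewed, at most 10 in all, crops included, and the job is handed in when it is done.

```bash
mkdir -p pics; ls
cat > h.py <<'E'
import numpy as np, cv2
from scipy.spatial.transform import Rotation as R
from station import manip
def snap(n,f=None):
    cm=manip.camera_model(n); p,d=manip.snapshot(n)
    np.savez(f'pics/{f or n}.npz',p=p,d=d,o=cm['origin'],a=np.array(cm['attitude']),k=[cm['fx'],cm['fy'],cm['cx'],cm['cy']])
    cv2.imwrite(f'pics/{f or n}.png',p[:,:,::-1]); return p,d,cm
def load(f): return np.load(f'pics/{f}.npz')
def rot(a):
    a=np.array(a); return a if a.shape==(3,3) else R.from_quat(a).as_matrix()
def cloud(z):
    fx,fy,cx,cy=z['k']; d=z['d']; v,u=np.mgrid[:d.shape[0],:d.shape[1]]
    P=np.stack([(u-cx)/fx*d,-(v-cy)/fy*d,-d],-1)
    return P@rot(z['a']).T+z['o']
E
python3 - <<'E'
from h import *
for n in('scene','top'):
    p,d,cm=snap(n); print(n,cm)
a=load('scene')['p'];b=load('top')['p']
print(manip.sense())
E
```

```text
pics
scene {'fx': 441.495266340334, 'fy': 441.495266340334, 'cx': 249.4363669734434, 'cy': 197.4157116864083, 'origin': array([0.88246145, 0.40356179, 0.92422226]), 'attitude': array([0.08721237, 0.30501425, 0.9053763 , 0.2822305 ])}
top {'fx': 496.64176572289915, 'fy': 496.64176572289915, 'cx': 255.55055351726034, 'cy': 190.82726724177638, 'origin': array([ 0.43442264, -0.09303383,  1.29658984]), 'attitude': array([-0.02471507,  0.04115193,  0.70716231, -0.70541984])}
{'t': 0.1, 'q': array([-1.41949700e+00,  5.28363785e-01,  1.43378235e+00,  5.74862701e-07,
        1.18140110e+00, -1.78492634e-01]), 'qd': array([-0.00124421, -0.0009399 , -0.00474755,  0.00096249, -0.0003985 ,
        0.00047632]), 'tau': array([ 3.43000493e-04, -4.43302882e+01, -1.78587878e+01, -3.18944540e-04,
        3.89159672e-03, -7.47352772e-06]), 'tcp_pos': array([ 0.20235853, -0.59079791,  0.30303452]), 'tool_rot': array([ 9.86434983e-01,  1.64149536e-01,  1.35532617e-05, -9.77197053e-04]), 'force': array([-0.11855077, -0.35042375, -0.05704779]), 'ft_torque': array([-0.00585989,  0.00989102,  0.01433714]), 'gripper_force': 0.0, 'finger_gap': 1.0032294525661793}
```

View pics/top.png

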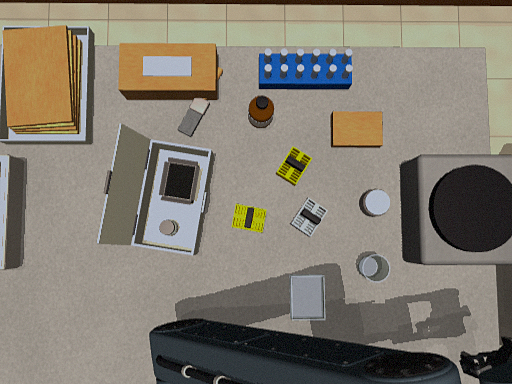

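View pics/scene.png

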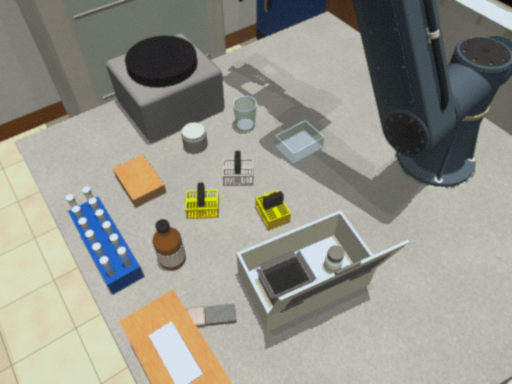

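Top view: three rack-shaped things, at (309,216) grey steel, (294,165) yellow and (249,218) yellow. I choose the grey one, which is at (238,170) in the scene view. The case is at (175,195) with its pocket at (180,181), and the jar is at (169,227). I'll check with a close crop.

Run:
```python
from h import *
a=load('top')['p'];
c1=cv2.resize(a[190:245,280:340],None,fx=6.66,fy=6.66,interpolation=cv2.INTER_CUBIC)  # 400x366
c2=cv2.resize(a[118:262,92:222],None,fx=3.05,fy=3.05,interpolation=cv2.INTER_CUBIC)
H=600;im=np.zeros((H,800,3),np.uint8);im[:c1.shape[0],:c1.shape[1]]=c1;im[:min(H,c2.shape[0]),400:400+c2.shape[1]]=c2[:H]
cv2.imwrite('pics/crop1.png',im[:,:,::-1])
z=load('top');P=cloud(z)
# case rim points and lid, rack top heights
x0,x1,y0,y1=280,340,190,245
Q=P[y0:y1,x0:x1]; 
m=(Q[...,2]>.03)&(Q[...,2]<.05); g=(Q[...,2]>.06)&(Q[...,2]<.09)
for n,k in(('body',m),('grip',g)):
    q=Q[k]; print(n,k.sum(),q.mean(0),np.percentile(q[:,2],[5,50,95]),cv2.minAreaRect((q[:,:2]*1000).astype(np.float32)))
Q=P[118:262,92:222]
m=(Q[...,2]>.094)&(Q[...,2]<.104)
q=Q[m];print('rim',m.sum(),cv2.minAreaRect((q[:,:2]*1000).astype(np.float32)))
for v,u in[(181,180),(227,169),(300,120),(180,125),(130,122),(240,102),(181,107)]: print((v,u),P[v,u])
```

```text
body 395 [ 0.48643026 -0.25767395  0.03922037] [0.03332841 0.03929008 0.04460105] ((486.45758056640625, -258.10870361328125), (60.2036018371582, 80.09103393554688), 55.961647033691406)
grip 148 [ 0.4863009  -0.25695754  0.07682141] [0.06718067 0.07741529 0.08225294] ((486.4263000488281, -257.7611389160156), (49.81037902832031, 15.769559860229492), 55.33268356323242)
rim 920 ((534.2803344726562, 81.7325439453125), (155.50875854492188, 260.9171142578125), 80.66537475585938)
(181, 180) [0.57856829 0.07079659 0.02756824]
(227, 169) [0.46006889 0.09037651 0.07435411]
(300, 120) [ 0.27576768  0.22434836 -0.00195212]
(180, 125) [0.56341225 0.17401069 0.18189232]
(130, 122) [0.66534957 0.16935828 0.23752571]
(240, 102) [0.42972576 0.20730839 0.23371895]
(181, 107) [0.55294704 0.19414024 0.25437102]
```

View pics/crop1.png

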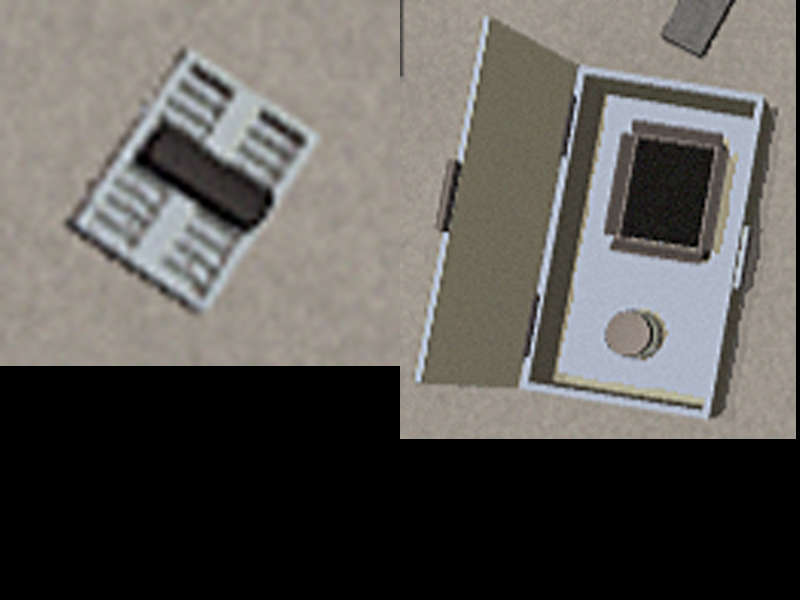

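The crop confirms the choice: a steel-grey rack with a black grip plate, centre at crop (205,180). The pocket is empty and the lid leans back to the left. Next I'll refine the pocket position and compute the first move.

```bash
cat >> h.py <<'E'
def plan(p,phi,r0=True):
    """turn about tool z (deg) then shift in the turned tool axes, in row units"""
    s=manip.sense(); M=R.from_quat(s['tool_rot']).as_matrix(); T=np.array([[np.cos(phi),np.sin(phi),0],[np.sin(phi),-np.cos(phi),0],[0,0,-1]])
    rv=R.from_matrix(M.T@T).as_rotvec(); d=np.array(p)-s['tcp_pos']
    print('t',round(s['t'],2),'tcp',s['tcp_pos'].round(4),'F',s['force'].round(1),'gap',round(s['finger_gap'],3))
    print(' turn units',(rv/2/np.pi).round(4),' shift (after turn) units',(T.T@d/.5).round(4),' in old tool axes',(M.T@d/.5).round(4))
E
python3 - <<'E'
from h import *
z=load('top');P=cloud(z);a=z['p'].astype(int)
s=(slice(118,262),slice(92,222));Q=P[s];B=a[s].sum(-1)
def rect(k,n):
    q=Q[k]; print(n,k.sum(),cv2.minAreaRect((q[:,:2]*1000).astype(np.float32)),np.median(q,0))
Z=Q[...,2]
near=(np.hypot(Q[...,0]-.578,Q[...,1]-.07)<.075)
rect(near&(Z>.02)&(Z<.036)&(B<120),'cushion'); rect(near&(Z>.051)&(Z<.064),'guide top')
rect(near&(Z>.040)&(Z<.064),'guide')
# rim: line fits in case frame
th=np.radians(-9.33);ex=np.array([np.cos(th),np.sin(th)]);ey=np.array([-ex[1],ex[0]])
m=(abs(Z-.1)<.006);q=Q[m][:,:2]-[.5343,.0817];X=q@ex;Y=q@ey
import sys
print('x hist',np.percentile(X,[0,2,98,100]),'y',np.percentile(Y,[0,2,98,100]))
for n,k,u,v in(('x-',X<-.118,Y,X),('x+',X>.118,Y,X),('y-',(Y<-.06)&(abs(X)>.03),X,Y),('y+',(Y>.06)&(Y<.085),X,Y)):
    c=np.polyfit(u[k],v[k],1);print(n,k.sum(),np.degrees(c[0]),c[1],np.percentile(v[k]-c[0]*u[k],[5,95]))
L=Z>.13;l=Q[L&(Q[...,1]>.12)];c=l.mean(0);n=np.linalg.svd(l-c)[2][2];n*=np.sign(n[1]);print('lid n',n,'angle',np.pi/2-np.arctan2(n[2],n[:2]@ey)*1, l[:,2].max())
plan([.4864,-.2577,.22],np.radians(55.7))
E
```

```text
cushion 762 ((578.2069702148438, 67.57493591308594), (70.95064544677734, 91.27627563476562), 80.57694244384766) [0.5783446  0.0709348  0.02787627]
guide top 522 ((578.0319213867188, 71.9085693359375), (145.45545959472656, 110.2577133178711), 80.5110092163086) [0.58030208 0.07362708 0.05578427]
guide 720 ((578.0319213867188, 71.9085693359375), (145.45545959472656, 110.2577133178711), 80.5110092163086) [0.58127843 0.0753257  0.05423923]
x hist [-0.1304788  -0.12975542  0.12882787  0.13043705] y [-0.07772611 -0.07466414  0.07696942  0.07909675]
x- 186 0.34347906577600057 -0.12682134850525306 [-0.13010362 -0.12176595]
x+ 182 -0.00626012545079277 0.12575898422964368 [0.1223374  0.12921287]
y- 245 0.0016436266610897114 -0.07124911012833642 [-0.07468021 -0.06505895]
y+ 430 -0.10257529999371569 0.0722133130946994 [0.06839839 0.07697563]
lid n [ 0.15794144  0.95773378 -0.24041736] angle 1.813592169393297 0.2598039227056359
t 0.1 tcp [ 0.2024 -0.5908  0.303 ] F [-0.1 -0.4 -0.1] gap 1.003
 turn units [-0.0003 -0.0002 -0.1022]  shift (after turn) units [0.8705 0.0939 0.1661]  in old tool axes [ 0.7532 -0.446   0.1672]
```

```bash
python3 -m crank '[{"dp":[0.0628,-0.0372,0.0139],"delta_rot":[0,0,0],"fingers":1},{"dp":[0.0628,-0.0372,0.0139],"delta_rot":[0,0,0],"fingers":1},{"dp":[0.0628,-0.0372,0.0139],"delta_rot":[0,0,0],"fingers":1},{"dp":[0.0628,-0.0372,0.0139],"delta_rot":[0,0,0],"fingers":1},{"dp":[0.0628,-0.0372,0.0139],"delta_rot":[0,0,0],"fingers":1},{"dp":[0.0628,-0.0372,0.0139],"delta_rot":[0,0,0],"fingers":1},{"dp":[0.0628,-0.0372,0.0139],"delta_rot":[0,0,0],"fingers":1},{"dp":[0.0628,-0.0372,0.0139],"delta_rot":[0,0,0],"fingers":1},{"dp":[0.0628,-0.0372,0.0139],"delta_rot":[0,0,0],"fingers":1},{"dp":[0.0628,-0.0372,0.0139],"delta_rot":[0,0,0],"fingers":1},{"dp":[0.0628,-0.0372,0.0139],"delta_rot":[0,0,0],"fingers":1},{"dp":[0.0628,-0.0372,0.0139],"delta_rot":[0,0,0],"fingers":1}]' 60
python3 -m crank '[{"dp":[0,0,0],"delta_rot":[0,0,-0.017],"fingers":0},{"dp":[0,0,0],"delta_rot":[0,0,-0.017],"fingers":0},{"dp":[0,0,0],"delta_rot":[0,0,-0.017],"fingers":0},{"dp":[0,0,0],"delta_rot":[0,0,-0.017],"fingers":0},{"dp":[0,0,0],"delta_rot":[0,0,-0.017],"fingers":0},{"dp":[0,0,0],"delta_rot":[0,0,-0.017],"fingers":0}]'
python3 -c "
from h import *
snap('wrist','w1'); print(manip.camera_model('wrist'))
plan([.4864,-.2577,.12],np.radians(55.7))"
```

```text
t: 1.1
tcp_pos: [0.4874, -0.2564, 0.2199]
tool_rot: [0.986, 0.164, -0.0, -0.0]
force: [1.1, -0.5, -0.3]
finger_gap: 1.002
gripper_force: 0.0
t: 1.6
tcp_pos: [0.4865, -0.2578, 0.2201]
tool_rot: [0.883, 0.469, -0.0, -0.0]
force: [-0.4, 0.6, -0.5]
finger_gap: 0.497
gripper_force: 0.0
{'fx': 297.3186396354542, 'fy': 297.3186396354542, 'cx': 259.31948756065464, 'cy': 187.85540830227077, 'origin': array([ 0.52304035, -0.20431063,  0.29106911]), 'attitude': array([-0.12461635,  0.03827584, -0.28862993,  0.94852437])}
t 1.65 tcp [ 0.4865 -0.2578  0.2202] F [-0.3 -0.7 -0. ] gap 0.501
 turn units [-0.0001 -0.      0.0012]  shift (after turn) units [ 1.000e-04 -3.000e-04  2.003e-01]  in old tool axes [ 1.000e-04 -1.000e-04  2.003e-01]
```

View pics/w1.png

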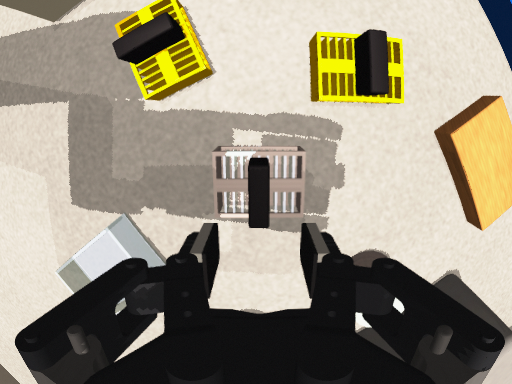

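The wrist view shows the steel rack with its plate at (259,190), centred between the fingers (cols 210 and 310) and square to them. Next: descend and grip.

```bash
python3 -m crank '[{"dp":[0,0,0.03],"delta_rot":[0,0,0],"fingers":0},{"dp":[0,0,0.03],"delta_rot":[0,0,0],"fingers":0},{"dp":[0,0,0.03],"delta_rot":[0,0,0],"fingers":0},{"dp":[0,0,0.03],"delta_rot":[0,0,0],"fingers":0},{"dp":[0,0,0.03],"delta_rot":[0,0,0],"fingers":0},{"dp":[0,0,0.02],"delta_rot":[0,0,0],"fingers":0},{"dp":[0,0,0.02],"delta_rot":[0,0,0],"fingers":0},{"dp":[0,0,0.01],"delta_rot":[0,0,0],"fingers":0},{"dp":[0,0,0],"delta_rot":[0,0,0],"fingers":0},{"dp":[0,0,0],"delta_rot":[0,0,0],"fingers":-1},{"dp":[0,0,0],"delta_rot":[0,0,0],"fingers":-1},{"dp":[0,0,0],"delta_rot":[0,0,0],"fingers":-1}]' 90
python3 -m crank '[{"dp":[0,0,0],"delta_rot":[0,0,0],"fingers":-1},{"dp":[0,0,0],"delta_rot":[0,0,0],"fingers":-1},{"dp":[0,0,0],"delta_rot":[0,0,0],"fingers":-1},{"dp":[0,0,0],"delta_rot":[0,0,0],"fingers":-1},{"dp":[0,0,0],"delta_rot":[0,0,0],"fingers":-1},{"dp":[0,0,0],"delta_rot":[0,0,0],"fingers":-1}]' 90
```

```text
t: 2.65
tcp_pos: [0.487, -0.2583, 0.1213]
tool_rot: [0.885, 0.466, 0.0, 0.001]
force: [0.2, -0.3, -1.4]
finger_gap: 0.169
gripper_force: 87.7
t: 3.15
tcp_pos: [0.487, -0.2583, 0.1212]
tool_rot: [0.885, 0.467, 0.0, 0.001]
force: [-0.6, -0.2, 5.7]
finger_gap: 0.176
gripper_force: 88.9
```

```bash
python3 -m crank '[{"dp":[0,0,-0.01],"delta_rot":[0,0,0],"fingers":-1},{"dp":[0,0,-0.02],"delta_rot":[0,0,0],"fingers":-1},{"dp":[0,0,-0.03],"delta_rot":[0,0,0],"fingers":-1},{"dp":[0,0,-0.04],"delta_rot":[0,0,0],"fingers":-1},{"dp":[0,0,-0.04],"delta_rot":[0,0,0],"fingers":-1},{"dp":[0,0,-0.04],"delta_rot":[0,0,0],"fingers":-1},{"dp":[0,0,-0.04],"delta_rot":[0,0,0],"fingers":-1},{"dp":[0,0,-0.04],"delta_rot":[0,0,0],"fingers":-1},{"dp":[0,0,-0.03],"delta_rot":[0,0,0],"fingers":-1},{"dp":[0,0,0],"delta_rot":[0,0,0],"fingers":-1},{"dp":[0,0,0],"delta_rot":[0,0,0],"fingers":-1}]' 90
python3 -c "
from h import *
plan([.578,.070,.265],np.radians(80.65))"
```

```text
t: 4.07
tcp_pos: [0.4866, -0.2581, 0.2662]
tool_rot: [0.884, 0.467, 0.0, 0.001]
force: [-0.2, -1.5, -3.6]
finger_gap: 0.17
gripper_force: 88.0
t 4.07 tcp [ 0.4866 -0.2581  0.2662] F [-0.2 -1.5 -3.6] gap 0.17
 turn units [ 0.0003  0.0001 -0.0695]  shift (after turn) units [0.6771 0.0737 0.0025]  in old tool axes [ 0.6447 -0.2197  0.002 ]
```

```bash
python3 -m crank '[{"dp":[0,0,0],"delta_rot":[0,0,-0.0174],"fingers":-1},{"dp":[0,0,0],"delta_rot":[0,0,-0.0174],"fingers":-1},{"dp":[0,0,0],"delta_rot":[0,0,-0.0174],"fingers":-1},{"dp":[0,0,0],"delta_rot":[0,0,-0.0173],"fingers":-1}]'
python3 -m crank '[{"dp":[0.03,0.0034,0],"delta_rot":[0,0,0],"fingers":-1},{"dp":[0.06,0.0065,0],"delta_rot":[0,0,0],"fingers":-1},{"dp":[0.07,0.0076,0],"delta_rot":[0,0,0],"fingers":-1},{"dp":[0.07,0.0076,0],"delta_rot":[0,0,0],"fingers":-1},{"dp":[0.07,0.0076,0],"delta_rot":[0,0,0],"fingers":-1},{"dp":[0.07,0.0076,0],"delta_rot":[0,0,0],"fingers":-1},{"dp":[0.07,0.0076,0],"delta_rot":[0,0,0],"fingers":-1},{"dp":[0.07,0.0076,0],"delta_rot":[0,0,0],"fingers":-1},{"dp":[0.07,0.0076,0],"delta_rot":[0,0,0],"fingers":-1},{"dp":[0.06,0.0065,0],"delta_rot":[0,0,0],"fingers":-1},{"dp":[0.037,0.0041,0],"delta_rot":[0,0,0],"fingers":-1},{"dp":[0,0,0],"delta_rot":[0,0,0],"fingers":-1}]'
python3 -m crank '[{"dp":[0,0,0],"delta_rot":[0,0,0],"fingers":-1},{"dp":[0,0,0],"delta_rot":[0,0,0],"fingers":-1},{"dp":[0,0,0],"delta_rot":[0,0,0],"fingers":-1}]'
python3 -c "
from h import *
a,_,_=snap('wrist','w2');b,_,_=snap('scene','s2')
im=np.zeros((384,800,3),np.uint8);im[:,:450]=a[:,30:480];im[:,450:]=cv2.resize(b[190:360,230:385],(350,384));cv2.imwrite('pics/c2.png',im[:,:,::-1])
plan([.578,.070,.265],np.radians(80.65))"
```

```text
t: 4.4
tcp_pos: [0.4857, -0.2574, 0.2637]
tool_rot: [0.761, 0.649, -0.0, -0.002]
force: [-0.5, -0.6, -1.8]
finger_gap: 0.175
gripper_force: 87.9
t: 5.4
tcp_pos: [0.5777, 0.0738, 0.2636]
tool_rot: [0.761, 0.649, -0.0, -0.002]
force: [-0.1, -0.0, -2.4]
finger_gap: 0.167
gripper_force: 87.9
t: 5.65
tcp_pos: [0.5775, 0.0688, 0.2647]
tool_rot: [0.763, 0.647, -0.001, -0.001]
force: [-0.2, 0.1, -2.5]
finger_gap: 0.169
gripper_force: 87.9
t 5.75 tcp [0.5778 0.0687 0.2652] F [-0.8 -0.3 -2.2] gap 0.175
 turn units [-0.0001  0.     -0.0003]  shift (after turn) units [0.0027 0.     0.0003]  in old tool axes [0.0027 0.     0.0003]
```

View pics/c2.png

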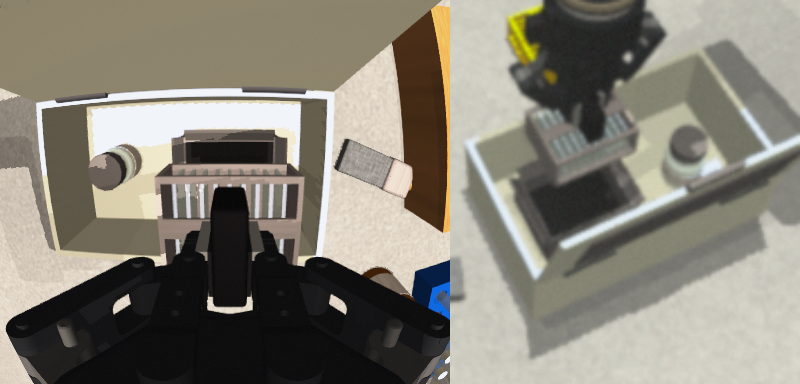

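Wrist view: the rack is held square above the pocket, with its centre column about 230 and the pocket's about 236, farther down. I'll check the offset numerically with the wrist depth.

Run:
```python
from h import *
z=load('w2');fx,fy,cx,cy=z['k'];d=z['d'];v,u=np.mgrid[:384,:512]
a=(u-cx)/fx;b=(v-cy)/fy;r=np.hypot(a,b);t=np.tan(r)/np.maximum(r,1e-9)
P=np.stack([a*t*d,-b*t*d,-d],-1)@rot(z['a']).T+z['o']
th=np.radians(-9.35);ex=np.array([np.cos(th),np.sin(th)]);ey=np.array([-ex[1],ex[0]])
q=P[...,:2]-[.578,.070];X=q@ex*1000;Y=q@ey*1000;Z=P[...,2]*1000
def f(n,k):
    print(n,k.sum(),'X',np.percentile(X[k],[1,5,50,95,99]).round(1),'Y',np.percentile(Y[k],[1,5,50,95,99]).round(1),'Z',np.percentile(Z[k],[5,50,95]).round(1))
ok=d>0
f('rim x-',ok&(abs(Z-100)<5)&(X<-150)&(X>-190)&(abs(Y)<60))
f('rim x+',ok&(abs(Z-100)<5)&(X>70)&(X<100)&(abs(Y)<60))
f('rim y+',ok&(abs(Z-100)<5)&(Y>65)&(Y<90)&(abs(X+45)<100))
rk=ok&(Z>135)&(Z<195)&(abs(X)<60)&(Y>-10)&(Y<45)
f('rack',rk)
f('rack top',rk&(abs(Z-185)<5))
gd=ok&(Z>50)&(Z<62)&(abs(X)<70)&(Y>0)&(Y<60);f('guides',gd)
cu=ok&(Z>20)&(Z<36)&(z['p'].astype(int).sum(-1)<130)&(abs(X)<70)&(Y>-40)&(Y<50);f('cushion',cu)
```

```text
rim x- 1014 X [-176.2 -175.4 -170.8 -169.1 -168.8] Y [-58.6 -53.    4.3  54.5  59. ] Z [ 95.7 100.3 101.7]
rim x+ 1171 X [77.7 77.9 80.2 83.9 84.2] Y [-58.6 -52.6   5.3  54.3  59.1] Z [ 96.3 100.7 101.9]
rim y+ 1767 X [-141.8 -129.2  -38.1   44.4   53. ] Y [74.6 74.9 77.6 80.8 81.7] Z [ 99.8 101.1 104.4]
rack 8598 X [-39.8 -37.5  -0.7  36.9  39. ] Y [-7.5 -3.7 15.4 29.  29.5] Z [148.8 181.6 185.1]
rack top 4506 X [-40.  -38.5  -0.4  37.7  39.2] Y [-8.7 -5.2 13.  29.1 29.5] Z [181.4 184.  185.3]
guides 1887 X [-54.9 -51.9   0.2  50.6  53.5] Y [13.3 15.9 36.7 45.  45.8] Z [50.7 56.5 60. ]
cushion 1689 X [-43.6 -39.3  -0.8  36.8  41.4] Y [ 9.1 10.1 19.9 29.4 30.4] Z [27.6 29.  30.3]
```

Offsets are about 1 mm: the pocket is at +0.6 in y, the rack at −0.8. I'll nudge +1.5 mm and lower to just above the cushion.

```bash
python3 -m crank '[{"dp":[0.003,0,0.02],"delta_rot":[0,0,0],"fingers":-1},{"dp":[0,0,0.03],"delta_rot":[0,0,0],"fingers":-1},{"dp":[0,0,0.03],"delta_rot":[0,0,0],"fingers":-1},{"dp":[0,0,0.03],"delta_rot":[0,0,0],"fingers":-1},{"dp":[0,0,0.03],"delta_rot":[0,0,0],"fingers":-1},{"dp":[0,0,0.02],"delta_rot":[0,0,0],"fingers":-1},{"dp":[0,0,0.01],"delta_rot":[0,0,0],"fingers":-1},{"dp":[0,0,0],"delta_rot":[0,0,0],"fingers":-1}]'
python3 -m crank '[{"dp":[0,0,0.01],"delta_rot":[0,0,0],"fingers":-1},{"dp":[0,0,0.008],"delta_rot":[0,0,0],"fingers":-1},{"dp":[0,0,0.008],"delta_rot":[0,0,0],"fingers":-1},{"dp":[0,0,0],"delta_rot":[0,0,0],"fingers":-1},{"dp":[0,0,0],"delta_rot":[0,0,0],"fingers":-1}]'
python3 -m crank '[{"dp":[0,0,0.007],"delta_rot":[0,0,0],"fingers":-1},{"dp":[0,0,0.007],"delta_rot":[0,0,0],"fingers":-1},{"dp":[0,0,0.007],"delta_rot":[0,0,0],"fingers":-1},{"dp":[0,0,0.007],"delta_rot":[0,0,0],"fingers":-1},{"dp":[0,0,0],"delta_rot":[0,0,0],"fingers":-1},{"dp":[0,0,0],"delta_rot":[0,0,0],"fingers":-1}]'
```

```text
t: 6.42
tcp_pos: [0.5777, 0.0711, 0.1791]
tool_rot: [0.763, 0.647, -0.001, -0.001]
force: [0.7, 0.2, -2.0]
finger_gap: 0.176
gripper_force: 88.0
t: 6.83
tcp_pos: [0.5783, 0.0714, 0.1676]
tool_rot: [0.762, 0.647, 0.0, -0.0]
force: [0.4, -0.4, -3.0]
finger_gap: 0.169
gripper_force: 88.0
t: 7.33
tcp_pos: [0.5781, 0.0714, 0.1531]
tool_rot: [0.762, 0.647, -0.0, -0.0]
force: [-0.4, 1.0, -2.7]
finger_gap: 0.17
gripper_force: 88.0
```

The rack entered the pocket with no side force. Now the press, in small steps.

```bash
python3 -m crank '[{"dp":[0,0,0.004],"delta_rot":[0,0,0],"fingers":-1},{"dp":[0,0,0.004],"delta_rot":[0,0,0],"fingers":-1},{"dp":[0,0,0],"delta_rot":[0,0,0],"fingers":-1}]' | egrep 'tcp|force'
python3 -m crank '[{"dp":[0,0,0.003],"delta_rot":[0,0,0],"fingers":-1},{"dp":[0,0,0.003],"delta_rot":[0,0,0],"fingers":-1},{"dp":[0,0,0],"delta_rot":[0,0,0],"fingers":-1}]'| egrep 'tcp|force'
python3 -m crank '[{"dp":[0,0,0.003],"delta_rot":[0,0,0],"fingers":-1},{"dp":[0,0,0.003],"delta_rot":[0,0,0],"fingers":-1},{"dp":[0,0,0],"delta_rot":[0,0,0],"fingers":-1}]'| egrep 'tcp|force'
```

```text
tcp_pos: [0.5784, 0.0714, 0.1494]
force: [0.5, 0.7, -2.1]
gripper_force: 87.9
tcp_pos: [0.5784, 0.0714, 0.1473]
force: [-1.5, -0.2, 3.4]
gripper_force: 88.8
tcp_pos: [0.5784, 0.0714, 0.1444]
force: [-0.8, -0.1, 4.0]
gripper_force: 89.1
```

```bash
python3 -m crank '[{"dp":[0,0,0.003],"delta_rot":[0,0,0],"fingers":-1},{"dp":[0,0,0.003],"delta_rot":[0,0,0],"fingers":-1},{"dp":[0,0,0],"delta_rot":[0,0,0],"fingers":-1}]'| egrep 'tcp|force'
python3 -m crank '[{"dp":[0,0,0.003],"delta_rot":[0,0,0],"fingers":-1},{"dp":[0,0,0.003],"delta_rot":[0,0,0],"fingers":-1},{"dp":[0,0,0],"delta_rot":[0,0,0],"fingers":-1}]'| egrep 'tcp|force'
python3 -m crank '[{"dp":[0,0,0.002],"delta_rot":[0,0,0],"fingers":-1},{"dp":[0,0,0],"delta_rot":[0,0,0],"fingers":-1}]'| egrep 'tcp|force'
```

```text
tcp_pos: [0.5784, 0.0714, 0.1413]
force: [-1.3, 0.1, 4.3]
gripper_force: 89.2
tcp_pos: [0.5784, 0.0714, 0.1383]
force: [-1.2, 0.3, 3.6]
gripper_force: 89.1
tcp_pos: [0.5784, 0.0714, 0.1373]
force: [-2.2, 0.0, 5.4]
gripper_force: 89.2
```

```bash
for i in 1; do :; done; python3 -m crank '[{"dp":[0,0,0.002],"delta_rot":[0,0,0],"fingers":-1},{"dp":[0,0,0],"delta_rot":[0,0,0],"fingers":-1}]'| egrep 'tcp|force: \['
python3 -m crank '[{"dp":[0,0,0.001],"delta_rot":[0,0,0],"fingers":-1},{"dp":[0,0,0],"delta_rot":[0,0,0],"fingers":-1}]'| egrep 'tcp|force: \['
python3 -m crank '[{"dp":[0,0,0.001],"delta_rot":[0,0,0],"fingers":-1},{"dp":[0,0,0],"delta_rot":[0,0,0],"fingers":-1}]'| egrep 'tcp|force: \['
```

```text
tcp_pos: [0.5785, 0.0714, 0.1371]
force: [-3.5, 0.1, 10.1]
tcp_pos: [0.5785, 0.0714, 0.1371]
force: [-4.1, -0.1, 12.4]
tcp_pos: [0.5785, 0.0714, 0.1371]
force: [-3.4, -0.3, 15.9]
```

Bottomed at 0.1371, with about 3 N gained per 0.5 mm.

```bash
python3 -m crank '[{"dp":[0,0,0.001],"delta_rot":[0,0,0],"fingers":-1},{"dp":[0,0,0],"delta_rot":[0,0,0],"fingers":-1}]'| egrep 'tcp|force: \['
python3 -m crank '[{"dp":[0,0,0.0006],"delta_rot":[0,0,0],"fingers":-1},{"dp":[0,0,0],"delta_rot":[0,0,0],"fingers":-1},{"dp":[0,0,0],"delta_rot":[0,0,0],"fingers":-1},{"dp":[0,0,0],"delta_rot":[0,0,0],"fingers":-1}]'| egrep 'tcp|force: \['
```

```text
tcp_pos: [0.5785, 0.0714, 0.1371]
force: [-5.1, -0.2, 18.3]
tcp_pos: [0.5785, 0.0714, 0.1371]
force: [-5.8, 0.2, 21.7]
```

```bash
python3 -m crank '[{"dp":[0,0,-0.002],"delta_rot":[0,0,0],"fingers":-1},{"dp":[0,0,-0.002],"delta_rot":[0,0,0],"fingers":-1},{"dp":[0,0,-0.002],"delta_rot":[0,0,0],"fingers":-1},{"dp":[0,0,0],"delta_rot":[0,0,0],"fingers":-1}]'| egrep 'tcp|force: \['
python3 -m crank '[{"dp":[0,0,0],"delta_rot":[0,0,0],"fingers":-0.2},{"dp":[0,0,0],"delta_rot":[0,0,0],"fingers":-0.2},{"dp":[0,0,0],"delta_rot":[0,0,0],"fingers":-0.2},{"dp":[0,0,0],"delta_rot":[0,0,0],"fingers":-0.2},{"dp":[0,0,-0.01],"delta_rot":[0,0,0],"fingers":-0.2},{"dp":[0,0,-0.02],"delta_rot":[0,0,0],"fingers":-0.2},{"dp":[0,0,-0.03],"delta_rot":[0,0,0],"fingers":-0.2},{"dp":[0,0,-0.05],"delta_rot":[0,0,0],"fingers":-0.2},{"dp":[0,0,-0.06],"delta_rot":[0,0,0],"fingers":-0.2},{"dp":[0,0,-0.06],"delta_rot":[0,0,0],"fingers":-0.2},{"dp":[0,0,-0.06],"delta_rot":[0,0,0],"fingers":-0.2},{"dp":[0,0,-0.03],"delta_rot":[0,0,0],"fingers":-0.2}]'
python3 - <<'E'
from h import *
snap('wrist','w3');z=load('w3');fx,fy,cx,cy=z['k'];d=z['d'];v,u=np.mgrid[:384,:512]
a=(u-cx)/fx;b=(v-cy)/fy;r=np.hypot(a,b);t=np.tan(r)/np.maximum(r,1e-9)
P=np.stack([a*t*d,-b*t*d,-d],-1)@rot(z['a']).T+z['o']
th=np.radians(-9.35);ex=np.array([np.cos(th),np.sin(th)]);ey=np.array([-ex[1],ex[0]])
q=P[...,:2]-[.578,.0705];X=q@ex*1000;Y=q@ey*1000;Z=P[...,2]*1000
k=(d>0)&(abs(Y)<40)
g=k&(abs(X)<7)&(abs(Y)<22);b=k&(abs(X)>12)&(abs(X)<37)&(abs(Y)<27)
print('plate top',np.percentile(Z[g],[5,50,90,95]),'body top',np.percentile(Z[b],[50,80,90,95]))
k=(d>0)&(abs(Z-100)<6)&(Y>65)&(Y<90)&(abs(X+45)<100);print('rim',np.median(Z[k]))
for s in(X>12,X<-12): 
  m=b&s; print(np.percentile(Z[m],[70,85,95]))
plan([.57,.27,.33],np.radians(80.65))
E
```

```text
tcp_pos: [0.5785, 0.0714, 0.1372]
force: [-2.1, 0.7, 7.2]
t: 11.08
tcp_pos: [0.5796, 0.0714, 0.3017]
tool_rot: [0.762, 0.647, 0.003, 0.003]
force: [0.2, -0.2, 0.5]
finger_gap: 0.403
gripper_force: 0.0
plate top [ 94.39673623 318.92932802 329.80957114 330.94215881] body top [306.11188996 328.06662764 331.24991164 332.65046927]
rim 101.25424954288073
[324.90322905 330.04087745 332.77326017]
[322.40630658 329.36954466 332.51249811]
t 11.13 tcp [0.5806 0.0714 0.3037] F [ 0.7 -0.8  2.2] gap 0.404
 turn units [ 0.0018 -0.0002  0.    ]  shift (after turn) units [ 0.3885 -0.0855 -0.0527]  in old tool axes [ 0.3886 -0.0849 -0.0532]
```

View pics/w3.png

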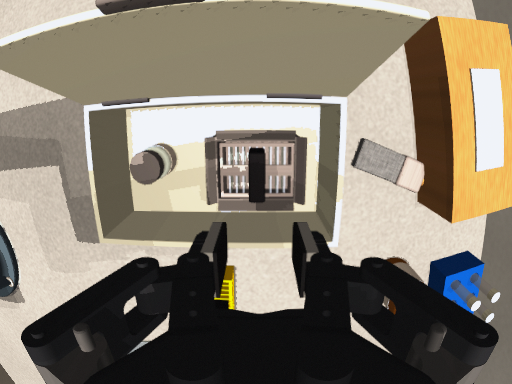

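The rack sits in its pocket at (256,170), square, its plate top about 6 mm below the rim. The jar at (150,163) is undisturbed. Next I go over and behind the lid.

```bash
python3 -m crank '[{"dp":[0,0,-0.04],"delta_rot":[0,0,0],"fingers":-1},{"dp":[0,0,-0.04],"delta_rot":[0,0,0],"fingers":-1},{"dp":[0,0,-0.035],"delta_rot":[0,0,0],"fingers":-1},{"dp":[0.0577,-0.0292,0],"delta_rot":[0,0,0],"fingers":-1},{"dp":[0.0577,-0.0292,0],"delta_rot":[0,0,0],"fingers":-1},{"dp":[0.0577,-0.0292,0],"delta_rot":[0,0,0],"fingers":-1},{"dp":[0.0577,-0.0292,0],"delta_rot":[0,0,0],"fingers":-1},{"dp":[0.0577,-0.0292,0],"delta_rot":[0,0,0],"fingers":-1},{"dp":[0.0577,-0.0292,0],"delta_rot":[0,0,0],"fingers":-1},{"dp":[0,0,0],"delta_rot":[0,0,0],"fingers":-1},{"dp":[0,0,0],"delta_rot":[0,0,0],"fingers":-1}]' 20
python3 - <<'E'
from h import *
snap('top','t3');snap('scene','s3');z=load('t3');P=cloud(z)
th=np.radians(-9.35);ex=np.array([np.cos(th),np.sin(th)]);ey=np.array([-ex[1],ex[0]])
q=P[...,:2]-[.534,.0822];X=q@ex*1000;Y=q@ey*1000;Z=P[...,2]*1000
k=(abs(X-45)<7)&(abs(Y+5)<22);print('plate',np.percentile(Z[k],[10,50,90]));
k=(abs(X-45)<36)&(abs(X-45)>12)&(abs(Y+5)<26);print('body',np.percentile(Z[k],[50,90]))
k=(Z>115)&(Z<245)&(abs(X)<120)&(Y>70)&(Y<125);c=np.polyfit(Z[k],Y[k],1);print('lid inner',k.sum(),'angle',np.pi/2+np.arctan(c[0]),'y at z=100,220',np.polyval(c,[100,220]))
s=manip.sense();t=s['tcp_pos'][:2]-[.534,.0822];print('tcp case',t@ex*1000,t@ey*1000,s['tcp_pos'][2],s['tool_rot'].round(3),s['finger_gap'])
im=np.hstack([z['p'][100:280,80:320],load('s3')['p'][190:370,200:440]]);cv2.imwrite('pics/c3.png',cv2.resize(im,(800,300))[:,:,::-1])
E
```

```text
t: 12.05
tcp_pos: [0.519, 0.2578, 0.3541]
tool_rot: [0.761, 0.648, -0.0, 0.0]
force: [0.4, -0.7, -0.3]
finger_gap: -0.0
gripper_force: 0.0
plate [79.55171194 93.11038468 95.98063867]
body [51.96703819 57.55530923]
lid inner 3159 angle 1.8113829454557635 y at z=100,220 [ 74.49029937 103.93092431]
tcp case -42.02518051195111 169.16824546635317 0.3541192566269915 [ 0.762  0.647 -0.     0.   ] 0.0015731145180125086
```

View pics/c3.png

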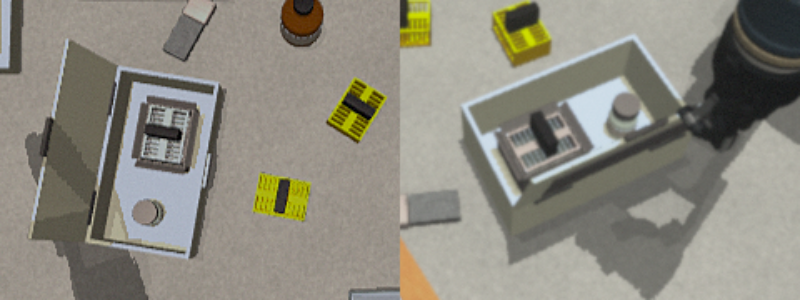

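The crop shows the rack seated in the pocket at (163,132) and the lid leaning back at 1.81 rad. The hand is behind the lid. I'll lower the hand and approach the lid from behind.

```bash
python3 -m crank '[{"dp":[0,0,0.03],"delta_rot":[0,0,0],"fingers":-1},{"dp":[0,0,0.04],"delta_rot":[0,0,0],"fingers":-1},{"dp":[0,0,0.04],"delta_rot":[0,0,0],"fingers":-1},{"dp":[0,0,0.036],"delta_rot":[0,0,0],"fingers":-1},{"dp":[0,0,0],"delta_rot":[0,0,0],"fingers":-1},{"dp":[-0.02,0,0],"delta_rot":[0,0,0],"fingers":-1},{"dp":[-0.02,0,0],"delta_rot":[0,0,0],"fingers":-1},{"dp":[-0.015,0,0],"delta_rot":[0,0,0],"fingers":-1},{"dp":[0,0,0],"delta_rot":[0,0,0],"fingers":-1},{"dp":[0,0,0],"delta_rot":[0,0,0],"fingers":-1}]' 20
cat > lid.py <<'E'
from h import *
import sys
th=np.radians(-9.35);ex=np.array([np.cos(th),np.sin(th)]);ey=np.array([-ex[1],ex[0]])
snap('top','t_now');z=load('t_now');P=cloud(z)
q=P[...,:2]-[.534,.0822];X=q@ex*1000;Y=q@ey*1000;Z=P[...,2]*1000
# lid points at the end strip far from the hand
k=(X>85)&(X<120)&(Z>112)&(Z<275)&(Y>-80)&(Y<135)
A=np.arctan2(Z[k]-103,75-Y[k]);r=np.hypot(Z[k]-103,75-Y[k]);m=r>60
s=manip.sense();t=s['tcp_pos'][:2]-[.534,.0822]
print('t',round(s['t'],2),'lid',m.sum(),np.median(A[m]).round(3) if m.any() else None,'maxZ',Z[k].max() if k.any() else None,'tcp case',(t@ex*1000).round(1),(t@ey*1000).round(1),s['tcp_pos'][2].round(4),'F',s['force'].round(1))
E
python3 lid.py
```

```text
t: 12.98
tcp_pos: [0.516, 0.2285, 0.2824]
tool_rot: [0.763, 0.646, 0.001, 0.0]
force: [-0.7, -0.4, 0.2]
finger_gap: 0.0
gripper_force: 0.0
t 13.03 lid 340 1.812 maxZ 250.0256593955965 tcp case -41.6 141.9 0.2822 F [ 0.  -0.4 -0.6]
```

```bash
python3 -m crank '[{"dp":[-0.01,0,0],"delta_rot":[0,0,0],"fingers":-1},{"dp":[-0.01,0,0],"delta_rot":[0,0,0],"fingers":-1},{"dp":[-0.005,0,0],"delta_rot":[0,0,0],"fingers":-1},{"dp":[-0.004,0,0],"delta_rot":[0,0,0],"fingers":-1},{"dp":[-0.004,0,0],"delta_rot":[0,0,0],"fingers":-1},{"dp":[-0.004,0,0],"delta_rot":[0,0,0],"fingers":-1},{"dp":[-0.004,0,0],"delta_rot":[0,0,0],"fingers":-1},{"dp":[-0.004,0,0],"delta_rot":[0,0,0],"fingers":-1},{"dp":[-0.004,0,0],"delta_rot":[0,0,0],"fingers":-1},{"dp":[-0.004,0,0],"delta_rot":[0,0,0],"fingers":-1}]'|egrep 'tcp|force: \['
python3 lid.py
python3 -m crank '[{"dp":[-0.004,0,0],"delta_rot":[0,0,0],"fingers":-1},{"dp":[-0.004,0,0],"delta_rot":[0,0,0],"fingers":-1},{"dp":[-0.004,0,0],"delta_rot":[0,0,0],"fingers":-1},{"dp":[-0.004,0,0],"delta_rot":[0,0,0],"fingers":-1},{"dp":[-0.004,0,0],"delta_rot":[0,0,0],"fingers":-1},{"dp":[-0.004,0,0],"delta_rot":[0,0,0],"fingers":-1},{"dp":[-0.004,0,0],"delta_rot":[0,0,0],"fingers":-1},{"dp":[-0.004,0,0],"delta_rot":[0,0,0],"fingers":-1}]'|egrep 'tcp|force: \['
python3 lid.py
```

```text
tcp_pos: [0.5114, 0.2033, 0.2817]
force: [-1.3, 2.1, 5.4]
t 13.92 lid 290 1.727 maxZ 253.38700528559443 tcp case -42.0 115.5 0.2818 F [-0.8  1.6  4.3]
tcp_pos: [0.5089, 0.1879, 0.2836]
force: [-5.5, 2.9, 15.6]
t 14.63 lid 222 1.619 maxZ 254.51494179046685 tcp case -41.9 99.9 0.2837 F [-4.1  2.5 14.3]
```

The lid's edge is bearing up under the gripper's knuckles (z force 15 N), so I back off slightly and raise the hand.

```bash
python3 -m crank '[{"dp":[0.004,0,-0.012],"delta_rot":[0,0,0],"fingers":-1},{"dp":[0,0,-0.015],"delta_rot":[0,0,0],"fingers":-1},{"dp":[0,0,-0.015],"delta_rot":[0,0,0],"fingers":-1},{"dp":[0,0,0],"delta_rot":[0,0,0],"fingers":-1},{"dp":[0,0,0],"delta_rot":[0,0,0],"fingers":-1}]'|egrep 'tcp|force: \['
python3 lid.py
python3 -m crank '[{"dp":[-0.003,0,0],"delta_rot":[0,0,0],"fingers":-1},{"dp":[-0.004,0,0],"delta_rot":[0,0,0],"fingers":-1},{"dp":[-0.004,0,0],"delta_rot":[0,0,0],"fingers":-1},{"dp":[-0.004,0,0],"delta_rot":[0,0,0],"fingers":-1}]'|egrep 'tcp|force: \['
python3 lid.py
```

```text
tcp_pos: [0.5092, 0.1892, 0.3025]
force: [0.8, 0.1, 0.1]
t 15.1 lid 220 1.615 maxZ 253.77116920926835 tcp case -42.1 101.5 0.3021 F [-0.3 -0.2  0.2]
tcp_pos: [0.5076, 0.1818, 0.3019]
force: [-0.1, 0.4, -0.3]
t 15.48 lid 190 1.575 maxZ 253.43732630156035 tcp case -42.3 93.6 0.302 F [ 0.6 -0.2 -0.6]
```

```bash
python3 -m crank '[{"dp":[-0.004,0,0],"delta_rot":[0,0,0],"fingers":-1},{"dp":[-0.004,0,0],"delta_rot":[0,0,0],"fingers":-1},{"dp":[-0.004,0,0],"delta_rot":[0,0,0],"fingers":-1},{"dp":[-0.004,0,0],"delta_rot":[0,0,0],"fingers":-1},{"dp":[-0.004,0,0],"delta_rot":[0,0,0],"fingers":-1},{"dp":[-0.004,0,0],"delta_rot":[0,0,0],"fingers":-1},{"dp":[-0.004,0,0],"delta_rot":[0,0,0],"fingers":-1},{"dp":[-0.004,0,0],"delta_rot":[0,0,0],"fingers":-1}]'|egrep 'tcp|force: \['
python3 lid.py
python3 -m crank '[{"dp":[-0.004,0,0],"delta_rot":[0,0,0],"fingers":-1},{"dp":[-0.004,0,0],"delta_rot":[0,0,0],"fingers":-1},{"dp":[-0.004,0,0],"delta_rot":[0,0,0],"fingers":-1},{"dp":[-0.004,0,0],"delta_rot":[0,0,0],"fingers":-1}]'|egrep 'tcp|force: \['
python3 lid.py
```

```text
tcp_pos: [0.5052, 0.1659, 0.3022]
force: [0.5, 0.4, 0.4]
t 16.2 lid 115 1.452 maxZ 254.10807787950372 tcp case -42.0 77.6 0.3022 F [-0.5  0.3  0.3]
tcp_pos: [0.5039, 0.1581, 0.3023]
force: [0.8, 0.8, -0.4]
t 16.58 lid 74 1.4 maxZ 252.05803857219888 tcp case -42.0 69.6 0.3022 F [ 0.2 -0.2  0.1]
```

```bash
python3 -m crank '[{"dp":[-0.004,0,0.001],"delta_rot":[0,0,0],"fingers":-1},{"dp":[-0.004,0,0.001],"delta_rot":[0,0,0],"fingers":-1},{"dp":[-0.004,0,0.001],"delta_rot":[0,0,0],"fingers":-1}]'|egrep 'force: \['
python3 lid.py
python3 -m crank '[{"dp":[0,0,0],"delta_rot":[0,0,0],"fingers":-1},{"dp":[0,0,0],"delta_rot":[0,0,0],"fingers":-1}]'|egrep 'force: \['
python3 lid.py
```

```text
force: [-0.0, -0.3, 0.8]
t 16.88 lid 52 1.367 maxZ 251.4053094951476 tcp case -42.1 63.6 0.3006 F [ 0.3 -0.3  1.1]
force: [0.1, 0.4, 1.0]
t 17.1 lid 56 1.364 maxZ 253.39951461368915 tcp case -42.1 64.1 0.3006 F [ 0.3 -0.   0.6]
```

Not falling yet at 1.36; I'll push on gently.

```bash
python3 -m crank '[{"dp":[-0.004,0,0.001],"delta_rot":[0,0,0],"fingers":-1},{"dp":[-0.004,0,0.001],"delta_rot":[0,0,0],"fingers":-1},{"dp":[-0.004,0,0.001],"delta_rot":[0,0,0],"fingers":-1},{"dp":[-0.004,0,0.001],"delta_rot":[0,0,0],"fingers":-1},{"dp":[0,0,0],"delta_rot":[0,0,0],"fingers":-1},{"dp":[0,0,0],"delta_rot":[0,0,0],"fingers":-1}]'|egrep 'force: \['
python3 lid.py
python3 -m crank '[{"dp":[-0.004,0,0.001],"delta_rot":[0,0,0],"fingers":-1},{"dp":[-0.004,0,0.001],"delta_rot":[0,0,0],"fingers":-1},{"dp":[-0.004,0,0.001],"delta_rot":[0,0,0],"fingers":-1},{"dp":[0,0,0],"delta_rot":[0,0,0],"fingers":-1},{"dp":[0,0,0],"delta_rot":[0,0,0],"fingers":-1}]'|egrep 'force: \['
python3 lid.py
```

```text
force: [0.6, -0.6, 0.0]
t 17.65 lid 97 1.318 maxZ 248.80181776239718 tcp case -42.1 56.0 0.2987 F [-0.2 -0.6 -0.2]
force: [0.5, -0.4, 0.0]
t 18.12 lid 126 1.273 maxZ 246.03597654515696 tcp case -42.1 50.0 0.2972 F [ 0.4 -0.1  0.5]
```

```bash
python3 -m crank '[{"dp":[-0.004,0,0.002],"delta_rot":[0,0,0],"fingers":-1},{"dp":[-0.004,0,0.002],"delta_rot":[0,0,0],"fingers":-1},{"dp":[-0.004,0,0.002],"delta_rot":[0,0,0],"fingers":-1},{"dp":[0,0,0],"delta_rot":[0,0,0],"fingers":-1},{"dp":[0,0,0],"delta_rot":[0,0,0],"fingers":-1}]'|egrep 'force: \['
python3 lid.py
python3 -m crank '[{"dp":[0,0,0],"delta_rot":[0,0,0],"fingers":-1},{"dp":[0,0,0],"delta_rot":[0,0,0],"fingers":-1}]'|egrep 'force: \['
python3 lid.py
```

```text
force: [0.5, 0.2, 0.1]
t 18.58 lid 165 1.216 maxZ 243.3715757533641 tcp case -42.1 44.1 0.2941 F [ 0.2 -0.3 -0.1]
force: [-0.6, -0.2, -0.3]
t 18.8 lid 173 1.199 maxZ 242.85204837870577 tcp case -42.1 44.2 0.2942 F [ 0.7 -0.2  0.4]
```

It creeps on by itself with the hand stopped. I'll back the hand off and watch.

```bash
python3 -m crank '[{"dp":[0.01,0,0],"delta_rot":[0,0,0],"fingers":-1},{"dp":[0.01,0,0],"delta_rot":[0,0,0],"fingers":-1}]'|egrep 'force: \['
python3 lid.py
python3 -m crank '[{"dp":[0,0,0],"delta_rot":[0,0,0],"fingers":-1},{"dp":[0,0,0],"delta_rot":[0,0,0],"fingers":-1}]'|egrep 'force: \['
python3 lid.py
```

```text
force: [0.5, 0.8, 0.5]
t 19.02 lid 188 1.18 maxZ 242.59166203765693 tcp case -42.0 55.3 0.2943 F [ 0.3  0.5 -0.3]
force: [-0.2, 0.1, -0.3]
t 19.23 lid 202 1.155 maxZ 241.31367119621606 tcp case -42.2 54.3 0.2942 F [-0.3  0.4  0.3]
```

It is falling by itself and accelerating. I'll retreat fully.

```bash
python3 -m crank '[{"dp":[0.05,0,-0.02],"delta_rot":[0,0,0],"fingers":-1},{"dp":[0.06,0,-0.04],"delta_rot":[0,0,0],"fingers":-1},{"dp":[0.06,0,-0.04],"delta_rot":[0,0,0],"fingers":-1},{"dp":[0.06,0,-0.04],"delta_rot":[0,0,0],"fingers":-1},{"dp":[0,0,0],"delta_rot":[0,0,0],"fingers":-1}]'|egrep 'tcp|force: \['
python3 lid.py
python3 -m crank '[{"dp":[0,0,0],"delta_rot":[0,0,0],"fingers":-1},{"dp":[0,0,0],"delta_rot":[0,0,0],"fingers":-1},{"dp":[0,0,0],"delta_rot":[0,0,0],"fingers":-1},{"dp":[0,0,0],"delta_rot":[0,0,0],"fingers":-1},{"dp":[0,0,0],"delta_rot":[0,0,0],"fingers":-1},{"dp":[0,0,0],"delta_rot":[0,0,0],"fingers":-1},{"dp":[0,0,0],"delta_rot":[0,0,0],"fingers":-1},{"dp":[0,0,0],"delta_rot":[0,0,0],"fingers":-1},{"dp":[0,0,0],"delta_rot":[0,0,0],"fingers":-1},{"dp":[0,0,0],"delta_rot":[0,0,0],"fingers":-1},{"dp":[0,0,0],"delta_rot":[0,0,0],"fingers":-1},{"dp":[0,0,0],"delta_rot":[0,0,0],"fingers":-1}]'|egrep 'force: \['
python3 lid.py
python3 -m crank '[{"dp":[0,0,0],"delta_rot":[0,0,0],"fingers":-1},{"dp":[0,0,0],"delta_rot":[0,0,0],"fingers":-1},{"dp":[0,0,0],"delta_rot":[0,0,0],"fingers":-1},{"dp":[0,0,0],"delta_rot":[0,0,0],"fingers":-1},{"dp":[0,0,0],"delta_rot":[0,0,0],"fingers":-1},{"dp":[0,0,0],"delta_rot":[0,0,0],"fingers":-1},{"dp":[0,0,0],"delta_rot":[0,0,0],"fingers":-1},{"dp":[0,0,0],"delta_rot":[0,0,0],"fingers":-1},{"dp":[0,0,0],"delta_rot":[0,0,0],"fingers":-1},{"dp":[0,0,0],"delta_rot":[0,0,0],"fingers":-1},{"dp":[0,0,0],"delta_rot":[0,0,0],"fingers":-1},{"dp":[0,0,0],"delta_rot":[0,0,0],"fingers":-1}]'|egrep 'force: \['
python3 lid.py
python3 - <<'E'
from h import *
snap('scene','s4');z=load('t_now');P=cloud(z)
th=np.radians(-9.35);ex=np.array([np.cos(th),np.sin(th)]);ey=np.array([-ex[1],ex[0]])
q=P[...,:2]-[.534,.0822];X=q@ex*1000;Y=q@ey*1000;Z=P[...,2]*1000
for y in(-60,-30,0,30,60):
    k=(abs(X)<115)&(abs(Y-y)<10);print(y,np.median(Z[k]).round(1))
im=np.hstack([z['p'],load('s4')['p']]);cv2.imwrite('pics/c4.png',cv2.resize(im,(800,300),interpolation=cv2.INTER_AREA)[:,:,::-1])
E
```

```text
tcp_pos: [0.5224, 0.2608, 0.3688]
force: [1.1, 0.6, 0.7]
t 19.7 lid 248 1.078 maxZ 236.36937757070388 tcp case -41.3 171.8 0.3665 F [ 0.3 -0.7  0.2]
force: [-0.7, -0.5, -0.8]
t 20.75 lid 438 0.688 maxZ 201.0345709772974 tcp case -42.1 169.2 0.3642 F [-0.1 -0.3  0.5]
force: [-0.0, 0.0, -0.5]
t 21.8 lid 11 0.101 maxZ 114.98564651659815 tcp case -42.1 169.1 0.3642 F [-0.1  0.7  0.4]
-60 106.4
-30 108.4
0 108.2
30 108.2
60 106.5
```

View pics/c4.png

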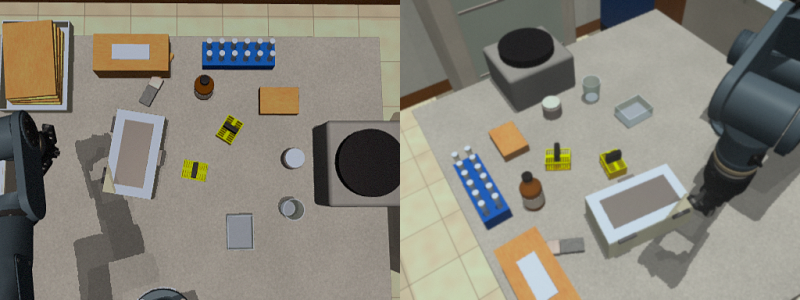

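The lid lies flat and fully shut: 106 to 108 mm all across, with its panel at (135,155) in the left view. The hand is clear and the bystanders are where they were, so I'm handing in.

```bash
python3 -m crank '[{"dp":[0,0,0],"delta_rot":[0,0,0],"fingers":-1},{"dp":[0,0,0],"delta_rot":[0,0,0],"fingers":-1},{"dp":[0,0,0],"delta_rot":[0,0,0],"fingers":-1},{"dp":[0,0,0],"delta_rot":[0,0,0],"fingers":-1}]'|egrep 'force: \['; python3 -c "
from station import manip
print(manip.sign_off())"
```

```text
force: [-0.3, -0.7, 0.5]
the job is handed in; nothing more can be done
None
```

The job is handed in at about 22 s: the rack was pressed home with about 22 N and the lid fell shut by itself with the hand clear, though the lid's edge briefly bore up under the gripper with about 16 N during the push, until I raised the hand.

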